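# Make up a field sampling kit and a bench kit

### The arm

A 7-joint arm with a two-finger parallel gripper is mounted at the origin on the work surface. World frame = base frame: x ahead of the robot, y to its left, z up, the work surface at z = 0. Lengths are in m, angles in rad, forces in N, time in s.
With the tool pointing down it reaches from about 0.4 to 0.85 m from the base axis. Payload 10.4 kg.
Tool frame: the origin (TCP) lies at the centre of the arm's flange, where the gripper is bolted on; the fingertips stand 182 mm ahead of it and the grasp point (between the pads) lies 164 mm ahead of it; z points along the fingers, y is the line along which they close (so a half turn about z gives the same grasp; the last joint's range is limited). The gripper opens to 87 mm and grips with 3 to 60 N. Pads are 19 mm wide; open, the fingers measure 117 mm over their backs; the gripper's body (75 mm by 190 mm) begins 51 mm behind the grasp point.
Start: joints at [1.112, 0.332, -0.065, 1.46, 0.022, 1.35, -0.088], TCP at [0.264, -0.567, 0.405] pointing down, gripper open.
Joint ranges: [-2.6, 2.6], [-0.5, 2.12], [-1.47, 1.34], [0.16, 2.42], [-1.27, 4.41], [0.06, 2.06], [-2.6, 2.6]. Speed limits (rad/s): [2.22, 2.22, 2.79, 2.79, 3.14, 3.14, 3.14].

### API

Orientations are given as a unit quaternion [x, y, z, w].
In Python, from bench import r, eyes, job gives the robot as it stands. The module is installed in compiled form; this text tells all that it offers.
- The arm moves only by the shell command python3 -m inch 'ROWS' [OPENING] [FORCE]. ROWS is JSON, a list of rows, each a list of 6 numbers: the shift along the tool's x, y, z normalised to -1 to 1, where 1 is 4 cm, then the turn, a rotation vector about the tool's x, y, z normalised to -1 to 1, where 1 is 0.12 rad. In form: [[x, y, z, wx, wy, wz], ...]. A call has exactly 5 rows; each row shifts and turns the commanded pose from where the row before left it, along the tool's axes as they then stand; what a row does not reach is not made up. A row lasts 1/12 s, in which the tool goes at most 41.7 mm and 7.16 degrees, less where a joint would pass 70% of its speed; a pose out of reach is approached as far as the arm can. A call with a number of a shift or a turn outside -1 to 1 is refused whole. A call with a gripper value outside its range is refused whole. OPENING is the gripper command: -1 is shut, 1 is fully open, values between are in proportion, set as the call begins (- or left out, the last holds). The fingers move at their own pace and stop on an object; FORCE is the grip in N (left out, the last holds). Time passes only in rows, so rows that do not move let the fingers close, or fill a call up. It gives the time, the measured TCP pose, the force, the opening and the grip force at its end, in the units of the state.
- r.read_state(): the state, without advancing time (a new reading comes with each control period).
- eyes.camera(name): name is "side" or "top" or "wrist"; returns a dict with "pixels" (384x512x3 uint8, red, green, blue), "fx", "fy", "cx", "cy" (pixels), "extrinsics" (4x4, takes a point from camera to world coordinates). Camera axes: x right, y down, z forward; pixel columns grow to the right and rows downward; lengths in m; the calibration is good to about 2 mm. A picture is of the moment at which its call begins. There is no depth.
- job.close_job(): hands the job in; it is judged then, once.
The state is a dict: "time": time; "joint_positions": joint angles; "joint_vel": joint speeds; "joint_torque": joint torques, N m; "ee_pos": TCP position; "eef_rot": TCP orientation; "ft_force": force on the tool from outside, world axes, zero at the start; "torque": the same for the moment, N m; "width": finger opening in m; "grip_force": force on a finger pad.
Only numpy, scipy, OpenCV 4.12 (cv2) and the standard library are available. Lean on these libraries where they do the work, as an engineer would, in place of code of your own. Each camera call takes 0.05 s, during which the arm holds its last target. There are 200 camera calls.

### The job

Make up the field kit in the grey hinged case: lay the capped steel tube flat in the middle of the wide compartment, stand the short amber vial in the narrow one, and once both are in, with nothing above the rim, close the lid fully. Make up the bench kit in the flat rack: stand the tall clear vial in the small round recess and the aluminium tin, lid up, in the large one. Set the glass vials down without dropping them, and leave the beaker and the wrench where they are.

Things in the scene. Friction and masses are not known exactly. Their poses are not given: they have to be found in the camera images.
- tube: Steel sampling tube with a hexagonal brass cap on each end, lying on the bench: 115 mm long overall, bare steel middle 10 mm in diameter and 70 mm long, caps 16 mm across flats and 22 mm long. Origin at its centre, on its axis (8 mm above what it lies on); its x axis runs along it, level. It may lie on any of the six flats. About 60 g.
- short_vial: Short amber glass vial with a white screw cap, standing: 28 mm in diameter (cap 25 mm), 42 mm tall, of which the lower 28 mm is straight glass. Origin at the centre of its underside, z up. About 30 g.
- tall_vial: Tall clear glass vial with a paper label and an aluminium crimp cap, standing: 23 mm in diameter (cap 20 mm), 75 mm tall, of which the lower 58 mm is straight. Origin at the centre of its underside, z up. About 30 g.
- tin: Round aluminium tin, standing with its lid up: 46 mm in diameter, 36 mm tall (body 45 mm in diameter, the lid is the top 10 mm). Origin at the centre of its underside, z up. About 60 g.
- case: Grey open case, fixed: 150 (x) by 190 (y) by 62 mm high, walls and floor 5 mm. Origin: centre of its underside, on the bench; x points from the latch side, nearest the robot, to the hinge. A low divider along x, 4 mm thick at y = +12 mm, top 20 mm above the bench, parts the wide compartment (tube; y -90 to +10 mm) from the narrow one (short vial; y +14 to +90 mm); both x -70 to +70 mm.
- rack: Flat light-grey plastic rack, fixed: 90 mm along its x, 150 mm along its y, 18 mm high. Origin: centre of its underside, on the bench. Two round recesses in its top, 8 mm deep (floors 10 mm above the bench): the large one (tin) 68 mm in diameter, centre at x 0, y -32 mm; the small one (tall vial) 43 mm in diameter, centre at x 0, y +45 mm.
- case_lid (a joint): Lid angle in rad: 0 closed on the rim, 1.9 at most; starts at 1.5 to 1.8. Hinge line along the case's y at its x +75 mm, z 62.5 mm. A flat plate of 0.2 kg, 150 mm from hinge to free edge, 190 mm wide, 8 mm thick, its free edge with a black tab 60 mm wide, 11 mm out. A stiff hinge: it stays where left; about 3 N near the free edge moves it, so closed fingers can push it shut from behind.
- lid_edge (a point): Middle of the lid's free edge, on its outer face (the top face when closed; when the lid stands open this face looks away from the robot). Its frame turns with the lid: x points from the free edge to the hinge, z out of the outer face.
- beaker: Empty glass beaker, 68 mm in diameter, 85 mm tall, standing beyond the stock. Not part of the job: leave it. Origin at the centre of its underside.
- wrench: Steel spanner, 150 mm long, lying beyond the stock, across. Not part of the job: leave it. Origin at its middle, on its underside; x along it.
Things that resemble listed ones, but are neither listed nor needed, are in the scene too. Several things look just like the tube: the one meant starts farthest to the robot's right. Of the things that look like the case, the smaller one is meant.

How it is judged:
On the way:
1. the tube lies flat in the wide compartment and the short vial stands in the narrow one, both released and below the rim, with the lid still open (y of tube in the frame of case between -0.086 and 0.006 m and x of tube in the frame of case between -0.03 and 0.03 m and z of tube in the frame of case between 0.008 and 0.02 m and angle between tube's own x axis and vertical between 1.45 and 1.69 rad and y of short_vial in the frame of case between 0.02 and 0.084 m and x of short_vial in the frame of case between -0.064 and 0.064 m and z of short_vial in the frame of case between 0.001 and 0.01 m and angle between short_vial's own z axis and vertical below 0.15 rad and contact force between the fingers and tube below 0.05 N and contact force between the fingers and short_vial below 0.05 N and value of joint case_lid above 0.5 rad), for 0.2 s.
At the end, for the whole second after the job is handed in: Tube flat (0.12 rad) on the floor of the wide compartment, within 30 mm of its middle along x; short vial upright on the floor of the narrow one; lid below 0.04 rad; tall vial upright on the floor of the small recess, tin in the large one (upright within 0.15 rad); all at rest (y of tube in the frame of case between -0.086 and 0.006 m and x of tube in the frame of case between -0.03 and 0.03 m and z of tube in the frame of case between 0.008 and 0.02 m and angle between tube's own x axis and vertical between 1.45 and 1.69 rad and y of short_vial in the frame of case between 0.02 and 0.084 m and x of short_vial in the frame of case between -0.064 and 0.064 m and z of short_vial in the frame of case between 0.001 and 0.01 m and angle between each of short_vial, tall_vial, tin's own z axis and vertical below 0.15 rad and y of tall_vial in the frame of rack between 0.031 and 0.059 m and x of tall_vial in the frame of rack between -0.014 and 0.014 m and z of tall_vial in the frame of rack between 0.006 and 0.014 m and y of tin in the frame of rack between -0.047 and -0.017 m and x of tin in the frame of rack between -0.015 and 0.015 m and z of tin in the frame of rack between 0.006 and 0.014 m and value of joint case_lid below 0.04 rad and linear speed of each of tube, short_vial, tall_vial, tin below 0.02 m/s); the robot touches nothing.
It fails at once if the beaker is shoved more than 30 mm or tipped (distance of beaker from where it was at the start of the episode above 0.03 m or angle between beaker's own z axis and vertical above 0.5 rad).
It fails at once if the wrench is shoved more than 30 mm or tipped (distance of wrench from where it was at the start of the episode above 0.03 m or angle between wrench's own z axis and vertical above 0.5 rad).
It fails at once if the short vial is dropped (falls free faster than 0.7 m/s, about 25 mm) (linear speed of short_vial above 0.7 m/s and contact force between anything else and short_vial below 0.01 N).
It fails at once if the tall vial is dropped (falls free faster than 0.7 m/s, about 25 mm) (linear speed of tall_vial above 0.7 m/s and contact force between anything else and tall_vial below 0.01 N).
It also fails if it takes over 138 s, if anything falls off the work surface, if the arm or the gripper's body presses on something with over 40 N, if the wrist force passes 120 N, or if a joint passes its speed limit or range.

## Working session

There is one attempt and no reset: what is moved stays moved. The work goes in short steps, Python scripts to look and compute and a shell command to move; the robot and the scene stay as the last step left them, time stands still between calls to the robot, and variables do not carry over. Pictures are saved under pics/ and viewed, at most 14 in all, crops included, and the job is handed in when it is done.

```bash
mkdir -p pics; python3 - <<'E'
from bench import r,eyes
import cv2
for n in("top","side"):
    c=eyes.camera(n); cv2.imwrite(f"pics/{n}0.png",cv2.resize(c["pixels"][...,::-1],(800,600),interpolation=cv2.INTER_CUBIC))
    print(n,c["fx"],c["cx"],c["cy"],c["extrinsics"].round(3).tolist())
print(r.read_state())
E
```

```text
top 388.8900065782357 252.80867858448582 190.08140678730382 [[0.011, -0.998, 0.066, 0.412], [-1.0, -0.012, -0.008, -0.01], [0.009, -0.066, -0.998, 1.197], [0.0, 0.0, 0.0, 1.0]]
side 357.9808019381539 256.8045659666794 193.86485251858997 [[-0.746, -0.519, 0.418, 0.114], [-0.666, 0.584, -0.464, 0.413], [-0.003, -0.624, -0.781, 0.772], [0.0, 0.0, 0.0, 1.0]]
{'time': 0.1, 'joint_positions': array([ 1.11242086,  0.33277312, -0.06467088,  1.460834  ,  0.02160437,
        1.34989393, -0.0884636 ]), 'joint_vel': array([ 0.00074291, -0.00130078, -0.00087264, -0.00105714, -0.00062176,
       -0.00128625, -0.00156623]), 'joint_torque': array([ 2.31916325e-03, -6.24545360e+01,  2.53486144e-02, -3.90714133e+01,
       -6.13686978e-02,  3.65749549e-02,  3.64157813e-05]), 'ee_pos': array([ 0.26376519, -0.56649172,  0.40406663]), 'eef_rot': array([ 9.76352964e-01,  2.16181687e-01, -1.64240932e-04, -5.83911640e-04]), 'ft_force': array([ 0.34489783, -1.15728943,  0.09340468]), 'torque': array([-0.03383919,  0.03319774, -0.00410151]), 'grip_force': 0.0, 'width': 0.08711793553275796}
```

View pics/top0.png

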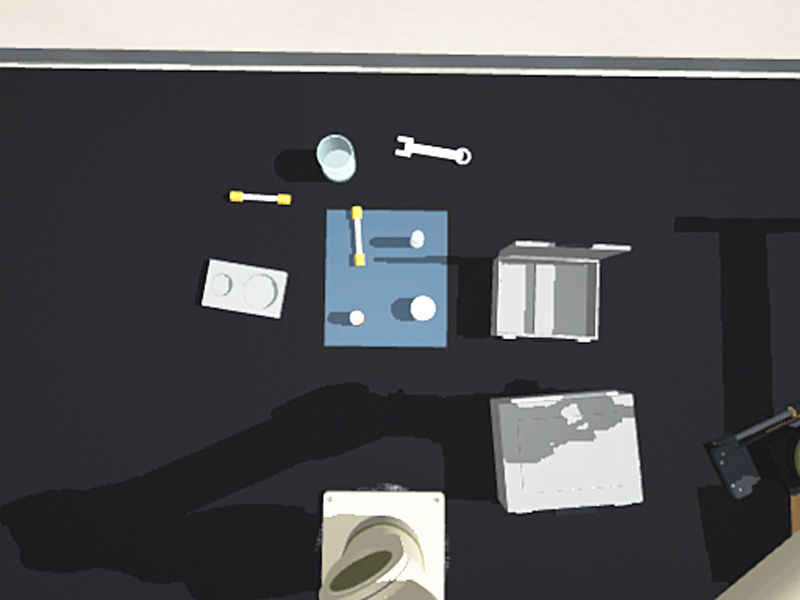

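View pics/side0.png

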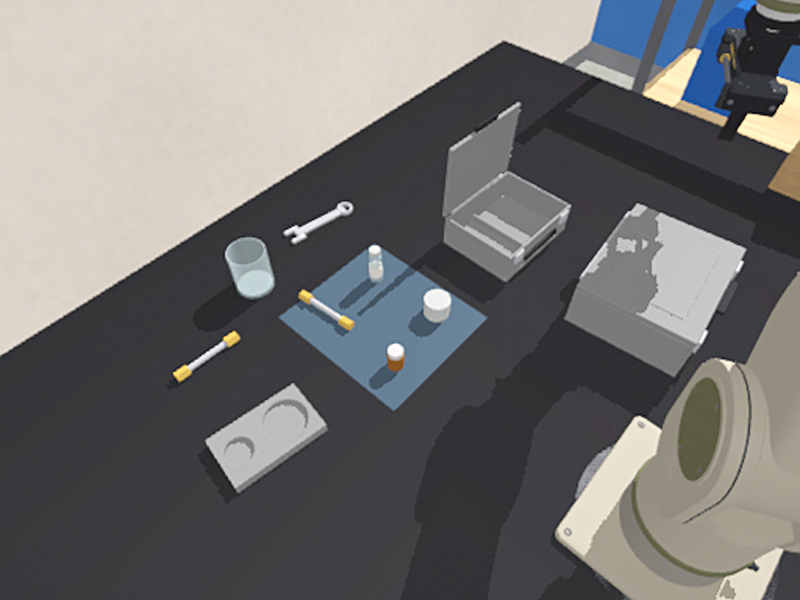

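The top view (up is +x, left is +y) shows these, in 800x600 pixels:
- **Target tube:** on the mat at (358,236). The other tube, at (260,198), is the look-alike.
- **Stock:** amber vial (356,317), tall vial (417,239), tin (423,308).
- **Rack:** (245,289).
- **Case:** the smaller one is open at (548,295). The large closed one at (570,450) is the look-alike.

The side view agrees. Next I'll measure.

```bash
cat > h.py <<'E'
import numpy as np, cv2
from bench import r,eyes
def ray(c,u,v,z):
    "world point at height z under raw pixel u,v"
    E=c["extrinsics"]; d=E[:3,:3]@[(u-c["cx"])/c["fx"],(v-c["cy"])/c["fy"],1]
    return E[:3,3]+d*(z-E[2,3])/d[2]
def proj(c,p):
    E=c["extrinsics"]; q=E[:3,:3].T@(np.asarray(p)-E[:3,3]); return np.array([c["fx"]*q[0]/q[2]+c["cx"],c["fy"]*q[1]/q[2]+c["cy"]])
def go(x,y,z,a):
    "shift (units 4cm, present tool axes) and turn (units .12 rad) to grasp point x,y,z, tool x heading a"
    from scipy.spatial.transform import Rotation as R
    s=r.read_state(); T=R.from_quat(s["eef_rot"])
    G=R.from_matrix(np.array([[np.cos(a),np.sin(a),0],[np.sin(a),-np.cos(a),0],[0,0,-1]]))
    p=np.array([x,y,z+.164]); d=p-s["ee_pos"]; w=(T.inv()*G).as_rotvec()/.12
    print("shift now",(T.inv().apply(d)/.04).round(2),"turn",w.round(2),"| shift if turned first",(G.inv().apply(d)/.04).round(2))
def st():
    s=r.read_state(); print("t%.1f grasp %s w %.4f gf %.1f F %s"%(s["time"],(s["ee_pos"]-[0,0,.164]).round(4),s["width"],s["grip_force"],s["ft_force"].round(1)))
E
python3 - <<'E'
from h import *
c=eyes.camera("top"); im=c["pixels"]; k=1.5625
crop=im[120:225,120:410]; 
hsv=cv2.cvtColor(im,cv2.COLOR_RGB2HSV)
def blobs(m,name,z,lo=8):
    n,_,s,ce=cv2.connectedComponentsWithStats(m.astype(np.uint8))
    for i in range(1,n):
        if s[i,4]>lo: print(name,s[i].tolist(),(ce[i]*k).round(1),ray(c,*ce[i],z).round(4))
win=np.zeros(im.shape[:2],bool); win[130:225,205:288]=1
blobs(win&(hsv[...,1]<60)&(hsv[...,2]>150),"white",.04)
blobs(win&(hsv[...,0]<35)&(hsv[...,1]>90)&(hsv[...,2]>120),"yellow",.008,3)
w2=np.zeros_like(win); w2[155:210,120:190]=1
m=(w2&(hsv[...,2]>120)).astype(np.uint8)
cn=max(cv2.findContours(m,0,2)[0],key=cv2.contourArea); print("rack",[ (ray(c,*p,.014)).round(4)[:2].tolist() for p in cv2.boxPoints(cv2.minAreaRect(cn))],cv2.minAreaRect(cn))
print("case rim",[ray(c,u/k,v/k,.062).round(4)[:2] for u,v in((492,335),(598,340),(602,259),(497,259))])
a=cv2.resize(im[150:225,300:410,::-1],(770,525),interpolation=cv2.INTER_CUBIC); cv2.imwrite("pics/casecrop.png",a)
E
```

```text
white [227, 139, 5, 24, 95] [357.5 235.2] [0.6066 0.0548 0.04  ]
white [262, 147, 10, 12, 83] [416.6 238.5] [ 0.6017 -0.0588  0.04  ]
white [263, 189, 16, 17, 208] [422.3 307.6] [ 0.4691 -0.0708  0.04  ]
white [224, 198, 10, 10, 78] [356.6 316.5] [0.4505 0.0541 0.04  ]
yellow [225, 132, 7, 9, 48] [355.6 211.4] [0.6595 0.061  0.008 ]
yellow [227, 162, 6, 8, 43] [358.5 259.2] [0.5644 0.0538 0.008 ]
rack [[0.4706, 0.3586], [0.5625, 0.3463], [0.5386, 0.192], [0.4469, 0.205]] ((156.20272827148438, 184.2837677001953), (51.12808609008789, 30.4138126373291), 9.462321281433105)
case rim [array([ 0.4183, -0.2003]), array([ 0.4112, -0.3986]), array([ 0.5636, -0.4078]), array([ 0.5612, -0.2096])]
```

View pics/casecrop.png

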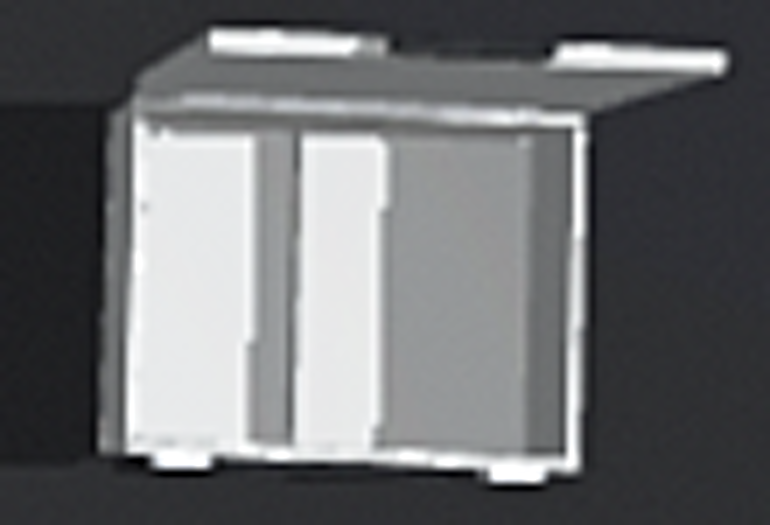

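The crop shows the case rim, its corners in raw pixels at about (318,215), (383,217), (384,166) and (319,165). The divider side is on the left, as expected, and the lid stands about upright. Next I'll cross-check the vials and rack with the side camera.

```bash
python3 - <<'E'
from h import *
k=1.5625
c=eyes.camera("top"); s=eyes.camera("side")
for n,u,v,z in (("rackL",260,291,.018),("rackS",221.5,285.5,.018),("tallcap",417.5,234,.075)): print(n,ray(c,u/k,v/k,z).round(4))
for n,u,v,z in (("rackL",286,418,.016),("rackS",240,450,.016),("tallcap",376,250,.073),("tallbase",376,280,.0),("shortcap",395.5,349,.041),("tincentertop",437,296,.036)): print("side",n,ray(s,u/k,v/k,z).round(4))
print("case rim",[ray(c,300+u/7,150+v/7,.062).round(4)[:2] for u,v in((127,457),(579,470),(587,115),(135,105))])
t=cv2.resize(c["pixels"][135:215,125:285,::-1],(800,400),interpolation=cv2.INTER_CUBIC); 
cv2.imwrite("pics/tc.png",t)
cv2.imwrite("pics/sc.png",cv2.resize(s["pixels"][150:320,105:325,::-1],(770,595),interpolation=cv2.INTER_CUBIC))
E
```

```text
rackL [0.4986 0.2435 0.018 ]
rackS [0.5084 0.3184 0.018 ]
tallcap [ 0.6045 -0.0589  0.075 ]
side rackL [0.5006 0.2413 0.016 ]
side rackS [0.5115 0.3183 0.016 ]
side tallcap [ 0.5987 -0.0602  0.073 ]
side tallbase [ 0.5972 -0.0545  0.    ]
side shortcap [0.4502 0.0541 0.041 ]
side tincentertop [ 0.4724 -0.0754  0.036 ]
case rim [array([ 0.4158, -0.2098]), array([ 0.4125, -0.3986]), array([ 0.5616, -0.4036]), array([ 0.5635, -0.2132])]
```

View pics/tc.png

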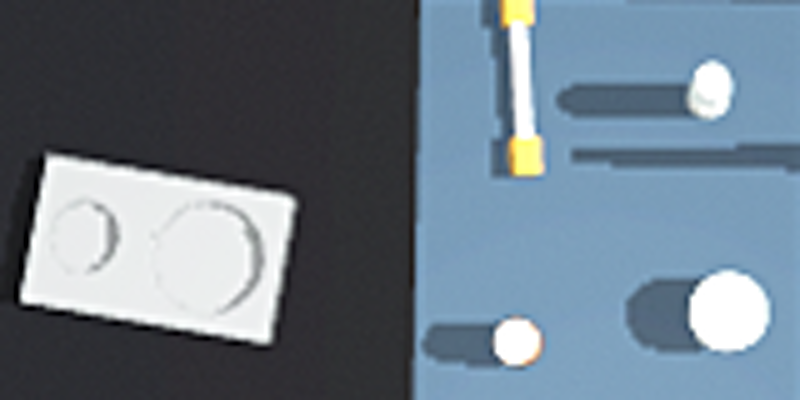

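View pics/sc.png

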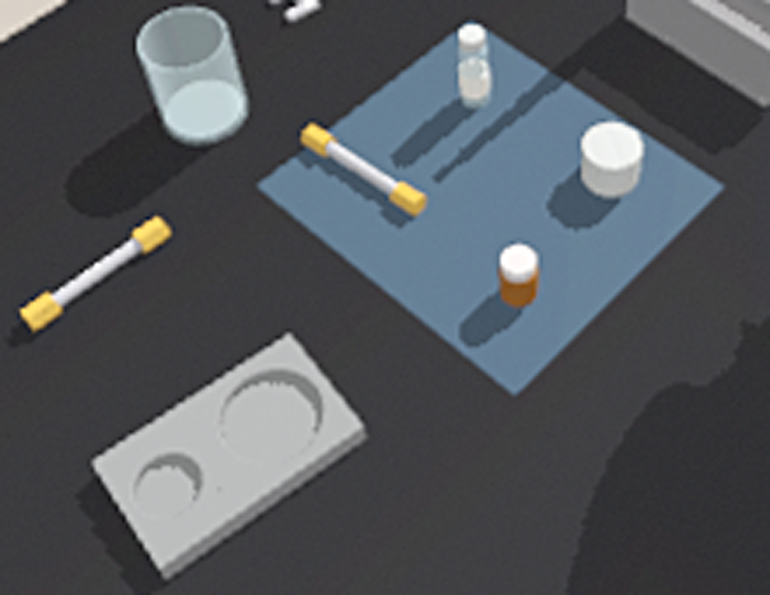

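```bash
python3 -c "
from h import *
go(.470,-.072,.17,0)"
```

```text
shift now [ 9.89 -9.03  1.77] turn [-0.    0.    3.63] | shift if turned first [  5.15 -12.36   1.76]
```

```bash

python3 -m inch '[[0.4,-0.36,0.07,0,0,0],[0.66,-0.6,0.12,0,0,0],[0.66,-0.6,0.12,0,0,0],[0.66,-0.6,0.12,0,0,0],[0.66,-0.6,0.12,0,0,0]]' 1 20
python3 -m inch '[[0.66,-0.6,0.12,0,0,0],[0.66,-0.6,0.12,0,0,0],[0.66,-0.6,0.12,0,0,0],[0.66,-0.6,0.12,0,0,0],[0.66,-0.6,0.12,0,0,0]]'
python3 -m inch '[[0.66,-0.6,0.12,0,0,0],[0.66,-0.6,0.12,0,0,0],[0.66,-0.6,0.12,0,0,0],[0.66,-0.6,0.12,0,0,0],[0.4,-0.4,0.12,0,0,0]]'
python3 -m inch '[[0,0,0,0,0,0.9],[0,0,0,0,0,0.9],[0,0,0,0,0,0.9],[0,0,0,0,0,0.9],[0,0,0,0,0,0]]'
python3 -c "
from h import *
st();go(.470,-.072,.022,0)"
```

```text
time: 0.67
ee_pos: [0.3278, -0.4135, 0.3825]
eef_rot: [0.976, 0.216, -0.0, 0.0]
ft_force: [0.6, -0.1, 0.3]
width: 0.0871
grip_force: 0.0
time: 1.08
ee_pos: [0.3967, -0.2489, 0.3587]
eef_rot: [0.976, 0.216, 0.0, 0.0]
ft_force: [0.3, -1.0, 0.4]
width: 0.0872
grip_force: 0.0
time: 1.5
ee_pos: [0.4603, -0.0943, 0.3348]
eef_rot: [0.976, 0.218, 0.001, -0.0]
ft_force: [0.3, 1.1, 0.6]
width: 0.0875
grip_force: 0.0
time: 1.92
ee_pos: [0.4594, -0.0978, 0.3348]
eef_rot: [1.0, -0.001, 0.0, 0.0]
ft_force: [0.3, 0.3, 0.6]
width: 0.0871
grip_force: 0.0
t1.9 grasp [ 0.4594 -0.0978  0.1708] w 0.0871 gf 0.0 F [0.3 0.3 0.6]
shift now [ 0.26 -0.65  3.72] turn [ 0.   -0.   -0.01] | shift if turned first [ 0.26 -0.64  3.72]
```

```bash

python3 -m inch '[[0.26,-0.65,0,0,0,0],[0,0,1,0,0,0],[0,0,1,0,0,0],[0,0,1,0,0,0],[0,0,0.72,0,0,0]]' 1 20
python3 -m inch '[[0,0,0,0,0,0],[0,0,0,0,0,0],[0,0,0,0,0,0],[0,0,0,0,0,0],[0,0,0,0,0,0]]' -1 20
python3 -m inch '[[0,0,0,0,0,0],[0,0,0,0,0,0],[0,0,0,0,0,0],[0,0,0,0,0,0],[0,0,0,0,0,0]]' -1 20
python3 -c "
from h import *
st();go(.4995,.2428,.034,0)"
```

```text
time: 2.33
ee_pos: [0.4687, -0.0716, 0.1832]
eef_rot: [1.0, 0.004, -0.001, -0.0]
ft_force: [-0.9, -0.5, -0.2]
width: 0.087
grip_force: 0.0
time: 2.75
ee_pos: [0.4698, -0.0719, 0.1862]
eef_rot: [1.0, 0.002, 0.0, 0.0]
ft_force: [0.1, 0.3, 0.8]
width: 0.0614
grip_force: 0.0
time: 3.17
ee_pos: [0.4698, -0.0718, 0.1861]
eef_rot: [1.0, 0.002, 0.0, 0.0]
ft_force: [-0.4, 0.2, 2.9]
width: 0.0446
grip_force: 19.8
t3.2 grasp [ 0.4698 -0.0718  0.0221] w 0.0446 gf 19.8 F [-0.4  0.2  2.9]
shift now [ 0.77 -7.86 -0.3 ] turn [ 0.   -0.    0.03] | shift if turned first [ 0.74 -7.87 -0.3 ]
```

```bash

python3 -m inch '[[0,0,-0.7,0,0,0],[0,0,-0.9,0,0,0],[0.1,-0.6,-0.4,0,0,0],[0.1,-0.9,0,0,0,0],[0.1,-0.9,0,0,0,0]]'
python3 -m inch '[[0.1,-0.9,0,0,0,0],[0.1,-0.9,0,0,0,0],[0.1,-0.9,0,0,0,0],[0.1,-0.9,0,0,0,0],[0,-0.9,0,0,0,0]]'
python3 -m inch '[[0.07,-0.7,0,0,0,0],[0,-0.26,0,0,0,0],[0,0,0,0,0,0],[0,0,0,0,0,0],[0,0,0,0,0,0]]'
python3 -c "
from h import *
st();go(.4995,.2428,.033,0)"
```

```text
time: 3.58
ee_pos: [0.4818, 0.0246, 0.2674]
eef_rot: [1.0, 0.0, 0.002, 0.0]
ft_force: [0.7, 0.5, -1.0]
width: 0.0446
grip_force: 19.8
time: 4.0
ee_pos: [0.4969, 0.2058, 0.2659]
eef_rot: [1.0, 0.002, 0.0, 0.0]
ft_force: [0.3, -0.7, -0.4]
width: 0.0443
grip_force: 19.8
time: 4.42
ee_pos: [0.4997, 0.2411, 0.2656]
eef_rot: [1.0, 0.001, -0.0, 0.001]
ft_force: [0.1, -0.1, 0.0]
width: 0.0448
grip_force: 19.8
t4.4 grasp [0.4997 0.2411 0.1016] w 0.0448 gf 19.8 F [ 0.1 -0.1  0. ]
shift now [-0.   -0.04  1.71] turn [0.01 0.   0.02] | shift if turned first [-0.   -0.04  1.71]
```

```bash

python3 -m inch '[[0,-0.04,0.6,0,0,0],[0,0,0.6,0,0,0],[0,0,0.35,0,0,0],[0,0,0.15,0,0,0],[0,0,0,0,0,0]]'
python3 -m inch '[[0,0,0,0,0,0],[0,0,0,0,0,0],[0,0,0,0,0,0],[0,0,0,0,0,0],[0,0,0,0,0,0]]' 0.6
python3 -m inch '[[0,0,-0.6,0,0,0],[0,0,-1,0,0,0],[0,0,-1,0,0,0],[0,0,0,0,0,0],[0,0,0,0,0,0]]'
python3 -c "
from h import *
st();go(.601,-.059,.130,0)"
```

```text
time: 4.83
ee_pos: [0.4993, 0.2436, 0.1972]
eef_rot: [1.0, 0.001, -0.001, 0.0]
ft_force: [-0.7, 0.4, -1.0]
width: 0.0449
grip_force: 20.4
time: 5.25
ee_pos: [0.5004, 0.2457, 0.2007]
eef_rot: [1.0, 0.002, 0.002, -0.001]
ft_force: [-0.3, 5.9, 9.3]
width: 0.0663
grip_force: 4.8
time: 5.67
ee_pos: [0.5001, 0.2446, 0.3052]
eef_rot: [1.0, 0.002, 0.003, -0.001]
ft_force: [-0.4, 0.1, -1.0]
width: 0.0696
grip_force: 0.0
t5.7 grasp [0.5001 0.2446 0.1412] w 0.0696 gf 0.0 F [-0.4  0.1 -1. ]
shift now [2.49 7.6  0.29] turn [-0.01 -0.05  0.03] | shift if turned first [2.52 7.59 0.28]
```

```bash

python3 -m inch '[[0.2,0.6,0,0,0,0],[0.3,0.9,0,0,0,0],[0.3,0.9,0,0,0,0],[0.3,0.9,0,0,0,0],[0.3,0.9,0,0,0,0]]'
python3 -m inch '[[0.3,0.9,0,0,0,0],[0.3,0.9,0,0,0,0],[0.3,0.9,0,0,0,0],[0.2,0.7,0,0,0,0],[0,0,0,0,0,0]]'
python3 - <<'E'
from h import *
st();go(.601,-.059,.045,0)
c=eyes.camera("top"); w=eyes.camera("wrist")
a=cv2.resize(c["pixels"][150:225,120:200,::-1],(400,375),interpolation=cv2.INTER_CUBIC)
cv2.imwrite("pics/p2.png",np.hstack([a,cv2.resize(w["pixels"][...,::-1],(400,300))[:375] if 0 else cv2.copyMakeBorder(cv2.resize(w["pixels"][...,::-1],(400,300)),0,75,0,0,0)]))
E
```

```text
time: 6.08
ee_pos: [0.5559, 0.0744, 0.3013]
eef_rot: [1.0, 0.002, -0.001, 0.0]
ft_force: [1.5, 0.0, 0.2]
width: 0.0693
grip_force: 0.0
time: 6.5
ee_pos: [0.6009, -0.0674, 0.3006]
eef_rot: [1.0, -0.003, -0.001, 0.002]
ft_force: [0.0, 0.3, -0.2]
width: 0.0694
grip_force: 0.0
t6.5 grasp [ 0.6009 -0.0674  0.1366] w 0.0694 gf 0.0 F [ 0.   0.3 -0.2]
shift now [ 0.   -0.22  2.29] turn [ 0.03  0.01 -0.05] | shift if turned first [ 0.   -0.21  2.29]
```

View pics/p2.png

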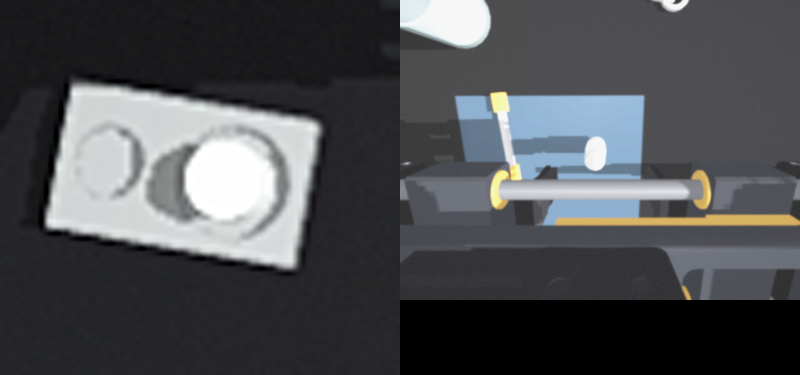

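The tin sits inside the large recess at crop (230,182), and the tall vial is ahead between the fingers at (595,153). Next I'll grasp it.

```bash

python3 -m inch '[[0,-0.21,0.5,0,0,0],[0,0,0.8,0,0,0],[0,0,0.8,0,0,0],[0,0,0.19,0,0,0],[0,0,0,0,0,0]]' 0.6 12
python3 -m inch '[[0,0,0,0,0,0],[0,0,0,0,0,0],[0,0,0,0,0,0],[0,0,0,0,0,0],[0,0,0,0,0,0]]' -1 12
python3 -m inch '[[0,0,0,0,0,0],[0,0,0,0,0,0],[0,0,0,0,0,0],[0,0,0,0,0,0],[0,0,0,0,0,0]]'
python3 -c "
from h import *
st();go(.510,.3187,.056,0)"
```

```text
time: 7.02
ee_pos: [0.5991, -0.0496, 0.208]
eef_rot: [1.0, 0.003, -0.003, -0.0]
ft_force: [0.3, 0.6, 0.4]
width: 0.0695
grip_force: 0.0
time: 7.43
ee_pos: [0.6008, -0.0509, 0.2114]
eef_rot: [1.0, 0.002, 0.001, 0.0]
ft_force: [-1.1, 0.2, -0.4]
width: 0.044
grip_force: 0.0
time: 7.85
ee_pos: [0.6005, -0.0509, 0.2104]
eef_rot: [1.0, 0.002, 0.0, 0.0]
ft_force: [0.2, -0.5, 1.7]
width: 0.0224
grip_force: 12.0
t7.8 grasp [ 0.6005 -0.0509  0.0464] w 0.0224 gf 12.0 F [ 0.2 -0.5  1.7]
shift now [-2.23 -9.25 -0.24] turn [ 0.   -0.    0.03] | shift if turned first [-2.26 -9.24 -0.24]
```

```bash

python3 -m inch '[[0,0,-0.5,0,0,0],[0,0,-0.8,0,0,0],[0,0,-0.7,0,0,0],[-0.1,-0.4,0,0,0,0],[-0.2,-0.8,0,0,0,0]]'
python3 -m inch '[[-0.21,-0.87,0,0,0,0],[-0.21,-0.87,0,0,0,0],[-0.21,-0.87,0,0,0,0],[-0.21,-0.87,0,0,0,0],[-0.21,-0.87,0,0,0,0]]'
python3 -m inch '[[-0.21,-0.87,0,0,0,0],[-0.21,-0.87,0,0,0,0],[-0.21,-0.87,0,0,0,0],[-0.2,-0.8,0,0,0,0],[-0.1,-0.3,0,0,0,0]]'
python3 -m inch '[[0,0,0,0,0,0],[0,0,0,0,0,0],[0,0,0,0,0,0],[0,0,0,0,0,0],[0,0,0,0,0,0]]'
python3 -c "
from h import *
st();go(.510,.3187,.0574,0)"
```

```text
time: 8.27
ee_pos: [0.5894, -0.0066, 0.2921]
eef_rot: [1.0, -0.001, 0.002, 0.001]
ft_force: [-0.1, 0.4, -1.8]
width: 0.0224
grip_force: 12.0
time: 8.68
ee_pos: [0.5449, 0.1724, 0.2904]
eef_rot: [1.0, 0.002, 0.0, 0.0]
ft_force: [0.4, 0.4, -0.4]
width: 0.0229
grip_force: 12.0
time: 9.1
ee_pos: [0.5053, 0.3242, 0.2906]
eef_rot: [1.0, 0.005, -0.0, -0.001]
ft_force: [-1.0, 0.0, -0.7]
width: 0.0226
grip_force: 12.0
time: 9.52
ee_pos: [0.5087, 0.3177, 0.2903]
eef_rot: [1.0, 0.001, 0.0, 0.0]
ft_force: [0.4, -0.4, -0.2]
width: 0.0228
grip_force: 12.0
t9.5 grasp [0.5087 0.3177 0.1263] w 0.0228 gf 12.0 F [ 0.4 -0.4 -0.2]
shift now [ 0.03 -0.03  1.72] turn [ 0.01 -0.    0.01] | shift if turned first [ 0.03 -0.03  1.72]
```

```bash

python3 -m inch '[[0.03,-0.03,0.6,0,0,0],[0,0,0.6,0,0,0],[0,0,0.3,0,0,0],[0,0,0.12,0,0,0],[0,0,0,0,0,0]]'
python3 -m inch '[[0,0,0.1,0,0,0],[0,0,0,0,0,0],[0,0,0,0,0,0],[0,0,0,0,0,0],[0,0,0,0,0,0]]'
python3 -c "
from h import *
st()
c=eyes.camera('side'); cv2.imwrite('pics/p3.png',cv2.resize(c['pixels'][220:330,110:230,::-1],(600,550),interpolation=cv2.INTER_CUBIC))"
```

```text
time: 9.93
ee_pos: [0.509, 0.3198, 0.2247]
eef_rot: [1.0, 0.002, -0.001, 0.0]
ft_force: [-0.5, -0.5, -0.3]
width: 0.0227
grip_force: 12.0
time: 10.35
ee_pos: [0.5092, 0.3205, 0.2221]
eef_rot: [1.0, 0.002, 0.0, -0.0]
ft_force: [0.4, -0.4, 0.1]
width: 0.0227
grip_force: 12.0
t10.3 grasp [0.5092 0.3205 0.0581] w 0.0227 gf 12.0 F [ 0.4 -0.4  0.1]
```

View pics/p3.png

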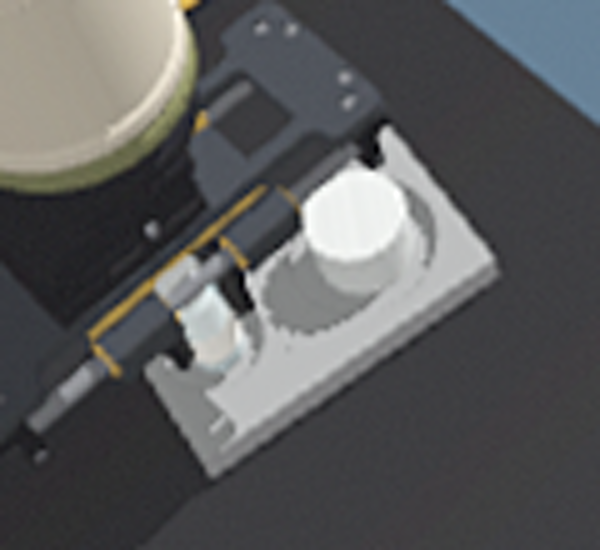

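The vial is in the small recess with its foot at crop (220,365). I'll touch it down, release and retreat.

```bash

python3 -m inch '[[0,0,0.05,0,0,0],[0,0,0,0,0,0],[0,0,0,0,0,0],[0,0,0,0,0,0],[0,0,0,0,0,0]]'
python3 -m inch '[[0,0,0,0,0,0],[0,0,0,0,0,0],[0,0,0,0,0,0],[0,0,0,0,0,0],[0,0,0,0,0,0]]' 0.1
python3 -m inch '[[0,0,-0.5,0,0,0],[0,0,-0.8,0,0,0],[0,0,-1,0,0,0],[0,0,-0.3,0,0,0],[0,0,0,0,0,0]]'
python3 - <<'E'
from h import *
st();go(.612,.0574,.13,.0756)
c=eyes.camera('top');im=c["pixels"];hsv=cv2.cvtColor(im,cv2.COLOR_RGB2HSV)
m=((hsv[...,0]<35)&(hsv[...,1]>90)&(hsv[...,2]>120)).astype(np.uint8)
n,_,s,ce=cv2.connectedComponentsWithStats(m)
for i in range(1,n):
    if 10<s[i,4]<100: print(ray(c,*ce[i],.008).round(4))
E
```

```text
time: 10.82
ee_pos: [0.5094, 0.3203, 0.2201]
eef_rot: [1.0, 0.002, 0.001, 0.0]
ft_force: [0.8, -2.3, 5.4]
width: 0.0224
grip_force: 12.0
time: 11.23
ee_pos: [0.509, 0.3204, 0.2193]
eef_rot: [1.0, 0.002, -0.0, 0.0]
ft_force: [0.5, -0.1, 0.5]
width: 0.0447
grip_force: 0.0
time: 11.65
ee_pos: [0.5097, 0.3214, 0.3279]
eef_rot: [1.0, 0.002, 0.003, -0.002]
ft_force: [0.1, -0.5, -0.7]
width: 0.0477
grip_force: 0.0
t11.7 grasp [0.5097 0.3214 0.1639] w 0.0477 gf 0.0 F [ 0.1 -0.5 -0.7]
shift now [2.53 6.61 0.84] turn [-0.03 -0.05 -0.6 ] | shift if turned first [2.05 6.77 0.85]
[0.6884 0.2993 0.008 ]
[0.6834 0.204  0.008 ]
[0.6592 0.0606 0.008 ]
[0.6439 0.5091 0.008 ]
[0.5647 0.0536 0.008 ]
[0.2417 0.1453 0.008 ]
[0.2462 0.1188 0.008 ]
[0.2208 0.1931 0.008 ]
```

```bash

python3 -m inch '[[0,0,0,0,0,-0.6],[0.15,0.5,0,0,0,0],[0.27,0.9,0,0,0,0],[0.27,0.9,0,0,0,0],[0.27,0.9,0,0,0,0]]'
python3 -m inch '[[0.27,0.9,0.2,0,0,0],[0.27,0.9,0.2,0,0,0],[0.27,0.9,0.2,0,0,0],[0.2,0.6,0.2,0,0,0],[0,0.1,0,0,0,0]]'
python3 -m inch '[[0,0,0,0,0,0],[0,0,0,0,0,0],[0,0,0,0,0,0],[0,0,0,0,0,0],[0,0,0,0,0,0]]'
python3 -c "
from h import *
st();go(.612,.0572,.021,.0756)"
```

```text
time: 12.12
ee_pos: [0.557, 0.1942, 0.3221]
eef_rot: [0.999, 0.038, -0.001, 0.0]
ft_force: [0.5, 1.1, 0.6]
width: 0.048
grip_force: 0.0
time: 12.53
ee_pos: [0.6085, 0.0563, 0.2879]
eef_rot: [0.999, 0.034, -0.002, 0.001]
ft_force: [-0.6, -0.5, -0.9]
width: 0.048
grip_force: 0.0
time: 12.95
ee_pos: [0.6073, 0.0645, 0.2918]
eef_rot: [0.999, 0.039, 0.0, -0.0]
ft_force: [0.4, 0.3, -0.9]
width: 0.048
grip_force: 0.0
t12.9 grasp [0.6073 0.0645 0.1278] w 0.0480 gf 0.0 F [ 0.4  0.3 -0.9]
shift now [0.1  0.19 2.67] turn [-0.   -0.    0.02] | shift if turned first [0.1  0.19 2.67]
```

```bash

python3 -m inch '[[0.1,0.19,0.5,0,0,0],[0,0,0.9,0,0,0],[0,0,0.8,0,0,0],[0,0,0.3,0,0,0],[0,0,0.14,0,0,0]]'
python3 -m inch '[[0,0,0,0,0,0],[0,0,0,0,0,0],[0,0,0,0,0,0],[0,0,0,0,0,0],[0,0,0,0,0,0]]'
python3 -c "
from h import *
st();go(.612,.0572,.0195,.0756)"
```

```text
time: 13.37
ee_pos: [0.6113, 0.0563, 0.1839]
eef_rot: [0.999, 0.038, -0.002, -0.0]
ft_force: [0.1, 0.2, 0.2]
width: 0.0481
grip_force: 0.0
time: 13.78
ee_pos: [0.6126, 0.0559, 0.1872]
eef_rot: [0.999, 0.038, 0.001, 0.0]
ft_force: [-0.4, -0.4, 0.1]
width: 0.0475
grip_force: 0.0
t13.8 grasp [0.6126 0.0559 0.0232] w 0.0475 gf 0.0 F [-0.4 -0.4  0.1]
shift now [-0.01 -0.03  0.09] turn [ 0.   -0.02  0.  ] | shift if turned first [-0.01 -0.03  0.09]
```

```bash

python3 -m inch '[[0,0,0.09,0,0,0],[0,0,0,0,0,0],[0,0,0,0,0,0],[0,0,0,0,0,0],[0,0,0,0,0,0]]' -1 25
python3 -m inch '[[0,0,0,0,0,0],[0,0,0,0,0,0],[0,0,0,0,0,0],[0,0,0,0,0,0],[0,0,0,0,0,0]]'
python3 -c "
from h import *
st();go(.4876,-.346,.20,-.02)"
```

```text
time: 14.2
ee_pos: [0.6124, 0.0559, 0.1828]
eef_rot: [0.999, 0.038, 0.0, 0.0]
ft_force: [-0.2, 0.0, 5.4]
width: 0.0222
grip_force: 2.7
time: 14.62
ee_pos: [0.6124, 0.0559, 0.1827]
eef_rot: [0.999, 0.038, 0.0, -0.0]
ft_force: [0.1, 0.1, 6.3]
width: 0.0091
grip_force: 25.7
t14.6 grasp [0.6124 0.0559 0.0187] w 0.0091 gf 25.7 F [0.1 0.1 6.3]
shift now [-3.87  9.78 -4.53] turn [-0.   -0.01  0.8 ] | shift if turned first [-2.92 10.11 -4.53]
```

```bash

python3 -m inch '[[0,0,-0.5,0,0,0],[0,0,-0.8,0,0,0],[0,0,-0.9,0,0,0],[0,0,-0.9,0,0,0.4],[0,0,-0.3,0,0,0.4]]'
python3 -m inch '[[-0.6,0.4,0,0,0,0],[-0.7,0.7,0,0,0,0],[-0.7,0.7,0,0,0,0],[-0.6,0.7,0,0,0,0],[-0.3,0.9,0,0,0,0]]'
python3 -m inch '[[0,0.95,0,0,0,0],[0,0.95,0,0,0,0],[0,0.95,0,0,0,0],[0,0.95,0,0,0,0],[0,0.95,0,0,0,0]]'
python3 -m inch '[[0,0.9,0,0,0,0],[0,0.7,0,0,0,0],[0,0.3,0,0,0,0],[0,0,0,0,0,0],[0,0,0,0,0,0]]'
python3 - <<'E'
from h import *
st();go(.4876,-.346,.027,-.02)
c=eyes.camera('top'); s=eyes.camera('side')
a=cv2.resize(c["pixels"][140:230,295:405,::-1],(440,360),interpolation=cv2.INTER_CUBIC)
b=cv2.resize(s["pixels"][60:190,270:400,::-1],(360,360),interpolation=cv2.INTER_CUBIC)
cv2.imwrite("pics/p4.png",np.hstack([a,b]))
E
```

```text
time: 15.03
ee_pos: [0.6129, 0.0562, 0.3235]
eef_rot: [1.0, -0.011, 0.003, -0.0]
ft_force: [0.8, 0.4, 0.6]
width: 0.0088
grip_force: 25.0
time: 15.45
ee_pos: [0.4908, -0.0775, 0.3178]
eef_rot: [1.0, -0.009, -0.001, 0.0]
ft_force: [1.7, -0.6, -1.6]
width: 0.0094
grip_force: 25.0
time: 15.87
ee_pos: [0.4889, -0.2696, 0.318]
eef_rot: [1.0, -0.01, -0.0, 0.0]
ft_force: [1.0, -0.1, -1.1]
width: 0.0095
grip_force: 25.0
time: 16.28
ee_pos: [0.488, -0.3433, 0.3177]
eef_rot: [1.0, -0.01, -0.0, -0.001]
ft_force: [-0.0, -0.1, 0.0]
width: 0.0091
grip_force: 25.0
t16.3 grasp [ 0.488  -0.3433  0.1537] w 0.0091 gf 25.0 F [-0.  -0.1  0. ]
shift now [-0.01  0.07  3.17] turn [-0.01  0.01 -0.01] | shift if turned first [-0.01  0.07  3.17]
```

View pics/p4.png

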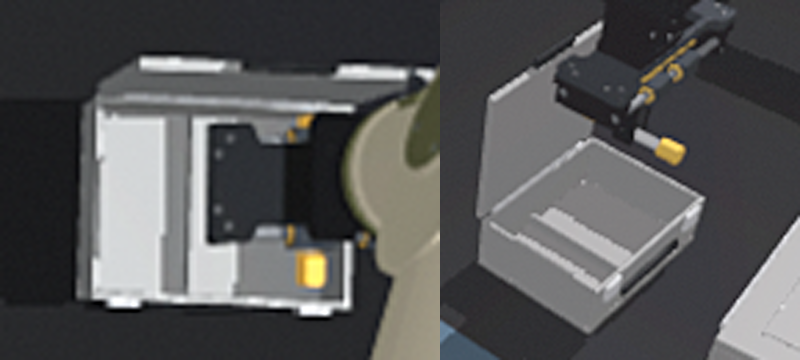

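```bash
python3 - <<'E'
from h import *
c=eyes.camera('top');im=c["pixels"];hsv=cv2.cvtColor(im,cv2.COLOR_RGB2HSV)
m=((hsv[...,0]<35)&(hsv[...,1]>90)&(hsv[...,2]>120)).astype(np.uint8)
n,_,s,ce=cv2.connectedComponentsWithStats(m)
for i in range(1,n):
    if 5<s[i,4]<150 and 340<ce[i][0]<400: print(s[i],ray(c,*ce[i],.145).round(4))
E
```

```text
[369 168   3   4  10] [ 0.5423 -0.3363  0.145 ]
[368 202   8  10  65] [ 0.4411 -0.3404  0.145 ]
[392 349  11   6  25] [ 0.0583 -0.4019  0.145 ]
```

```bash

python3 -m inch '[[0,0.07,0.5,0,0,0],[0,0,0.7,0,0,0],[0,0,0.7,0,0,0],[0,0,0.6,0,0,0],[0,0,0.4,0,0,0]]'
python3 -m inch '[[0,0,0.15,0,0,0],[0,0,0,0,0,0],[0,0,0,0,0,0],[0,0,0,0,0,0],[0,0,0,0,0,0]]'
python3 -c "
from h import *
st();go(.4876,-.346,.0245,-.02)"
```

```text
time: 16.85
ee_pos: [0.4878, -0.3447, 0.2001]
eef_rot: [1.0, -0.009, -0.001, -0.001]
ft_force: [-0.5, 0.1, -1.3]
width: 0.009
grip_force: 25.0
time: 17.27
ee_pos: [0.4886, -0.3467, 0.1979]
eef_rot: [1.0, -0.01, 0.001, 0.001]
ft_force: [-0.0, 0.1, -0.8]
width: 0.009
grip_force: 25.0
t17.3 grasp [ 0.4886 -0.3467  0.0339] w 0.0090 gf 25.0 F [-0.   0.1 -0.8]
shift now [-0.03 -0.02  0.23] turn [ 0.01 -0.02 -0.  ] | shift if turned first [-0.02 -0.02  0.23]
```

```bash

python3 -m inch '[[0,0,0.13,0,0,0],[0,0,0.08,0,0,0],[0,0,0,0,0,0],[0,0,0,0,0,0],[0,0,0,0,0,0]]'
python3 -c "
from h import *
st()"
python3 -m inch '[[0,0,0,0,0,0],[0,0,0,0,0,0],[0,0,0,0,0,0],[0,0,0,0,0,0],[0,0,0,0,0,0]]' -0.2
python3 -m inch '[[0,0,-0.4,0,0,0],[0,0,-0.8,0,0,0],[0,0,-0.9,0,0,0],[0,0,-0.9,0,0,0],[0,0,-0.3,0,0,0]]'
python3 -c "
from h import *
st();go(.450,.0541,.12,0)"
```

```text
time: 17.68
ee_pos: [0.488, -0.3465, 0.1878]
eef_rot: [1.0, -0.01, -0.0, -0.0]
ft_force: [0.5, -0.6, -0.9]
width: 0.0088
grip_force: 25.0
t17.7 grasp [ 0.488  -0.3465  0.0238] w 0.0088 gf 25.0 F [ 0.5 -0.6 -0.9]
time: 18.1
ee_pos: [0.4881, -0.3465, 0.188]
eef_rot: [1.0, -0.01, 0.0, 0.0]
ft_force: [0.5, -0.1, -0.6]
width: 0.0317
grip_force: 0.0
time: 18.52
ee_pos: [0.4891, -0.3469, 0.3257]
eef_rot: [1.0, -0.01, 0.003, 0.002]
ft_force: [0.9, -0.5, 0.4]
width: 0.0349
grip_force: 0.0
t18.5 grasp [ 0.4891 -0.3469  0.1617] w 0.0349 gf 0.0 F [ 0.9 -0.5  0.4]
shift now [ -1.18 -10.01   1.  ] turn [ 0.03 -0.05 -0.17] | shift if turned first [ -0.98 -10.02   1.04]
```

```bash

python3 -m inch '[[-0.1,-0.6,0,0,0,0],[-0.1,-0.95,0,0,0,0],[-0.1,-0.95,0,0,0,0],[-0.1,-0.95,0,0,0,0],[-0.1,-0.95,0,0,0,0]]' 0.3 12
python3 -m inch '[[-0.1,-0.95,0,0,0,0],[-0.1,-0.95,0,0,0,0],[-0.1,-0.95,0.2,0,0,0],[-0.1,-0.95,0.2,0,0,0],[-0.1,-0.95,0.2,0,0,0]]'
python3 -m inch '[[-0.1,-0.7,0.2,0,0,0],[-0.1,-0.1,0.2,0,0,0],[0,0,0,0,0,0],[0,0,0,0,0,0],[0,0,0,0,0,0]]'
python3 - <<'E'
from h import *
st();go(.450,.0541,.023,-.02)
c=eyes.camera('top');im=c["pixels"];hsv=cv2.cvtColor(im,cv2.COLOR_RGB2HSV)
cv2.imwrite("pics/p5.png",cv2.resize(im[140:230,200:400,::-1],(800,360),interpolation=cv2.INTER_CUBIC))
E
```

```text
time: 18.93
ee_pos: [0.471, -0.1685, 0.3198]
eef_rot: [1.0, -0.01, 0.0, 0.0]
ft_force: [0.3, -0.0, 0.5]
width: 0.0543
grip_force: 0.0
time: 19.35
ee_pos: [0.4548, 0.0219, 0.2959]
eef_rot: [1.0, -0.01, 0.001, 0.0]
ft_force: [1.5, 0.1, 0.8]
width: 0.0567
grip_force: 0.0
time: 19.77
ee_pos: [0.4485, 0.051, 0.2803]
eef_rot: [1.0, -0.011, 0.0, 0.0]
ft_force: [-1.4, -0.2, 0.7]
width: 0.0563
grip_force: 0.0
t19.8 grasp [0.4485 0.051  0.1163] w 0.0563 gf 0.0 F [-1.4 -0.2  0.7]
shift now [ 0.04 -0.08  2.33] turn [ 0.   -0.   -0.02] | shift if turned first [ 0.04 -0.08  2.33]
```

View pics/p5.png

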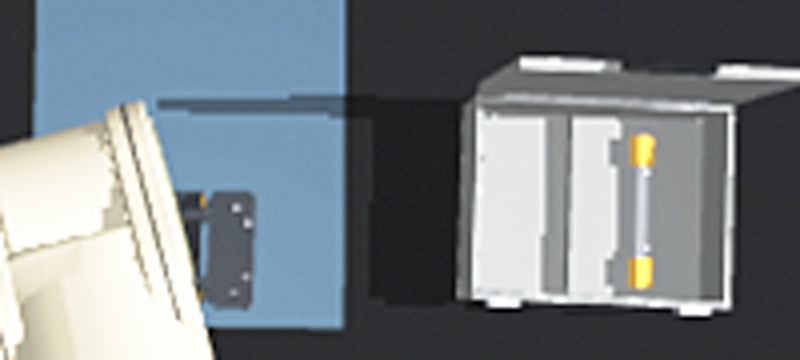

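The tube lies flat and centred in the wide compartment, caps at crop (643,150) and (640,272). Next is the amber vial.

```bash

python3 -m inch '[[0.04,-0.08,0.5,0,0,0],[0,0,0.7,0,0,0],[0,0,0.6,0,0,0],[0,0,0.4,0,0,0],[0,0,0.16,0,0,0]]'
python3 -m inch '[[0,0,0,0,0,0],[0,0,0,0,0,0],[0,0,0,0,0,0],[0,0,0,0,0,0],[0,0,0,0,0,0]]' -1 12
python3 -m inch '[[0,0,0,0,0,0],[0,0,0,0,0,0],[0,0,0,0,0,0],[0,0,0,0,0,0],[0,0,0,0,0,0]]'
python3 -c "
from h import *
st();go(.487,-.254,.14,-.02)"
```

```text
time: 20.23
ee_pos: [0.4493, 0.0542, 0.1837]
eef_rot: [1.0, -0.011, -0.001, 0.0]
ft_force: [-0.3, -0.1, 0.5]
width: 0.0564
grip_force: 0.0
time: 20.65
ee_pos: [0.4502, 0.0554, 0.1864]
eef_rot: [1.0, -0.01, 0.001, 0.0]
ft_force: [-0.0, -0.8, 0.0]
width: 0.0311
grip_force: 0.0
time: 21.07
ee_pos: [0.4501, 0.0555, 0.1862]
eef_rot: [1.0, -0.01, 0.001, 0.0]
ft_force: [-0.9, -1.2, 7.7]
width: 0.0276
grip_force: 12.0
t21.1 grasp [0.4501 0.0555 0.0222] w 0.0276 gf 12.0 F [-0.9 -1.2  7.7]
shift now [ 1.08  7.72 -2.94] turn [ 0.   -0.01 -0.  ] | shift if turned first [ 1.08  7.72 -2.94]
```

```bash

python3 -m inch '[[0,0,-0.5,0,0,0],[0,0,-0.8,0,0,0],[0,0,-0.9,0,0,0],[0,0.3,-0.7,0,0,0],[0.1,0.7,0,0,0,0]]'
python3 -m inch '[[0.15,0.9,0,0,0,0],[0.15,0.9,0,0,0,0],[0.15,0.9,0,0,0,0],[0.15,0.9,0,0,0,0],[0.15,0.9,0,0,0,0]]'
python3 -m inch '[[0.15,0.9,0,0,0,0],[0.08,0.8,0,0,0,0],[0,0.5,0,0,0,0],[0,0,0,0,0,0],[0,0,0,0,0,0]]'
python3 -c "
from h import *
st();go(.487,-.254,.0285,-.02)"
```

```text
time: 21.48
ee_pos: [0.4542, 0.0186, 0.3073]
eef_rot: [1.0, -0.007, 0.004, -0.0]
ft_force: [2.0, 0.3, -0.1]
width: 0.0274
grip_force: 12.0
time: 21.9
ee_pos: [0.4791, -0.1669, 0.3018]
eef_rot: [1.0, -0.01, 0.0, 0.0]
ft_force: [1.7, 1.5, -1.2]
width: 0.0274
grip_force: 12.0
time: 22.32
ee_pos: [0.4864, -0.2542, 0.3013]
eef_rot: [1.0, -0.011, -0.0, -0.0]
ft_force: [0.7, 1.6, 0.5]
width: 0.0272
grip_force: 12.0
t22.3 grasp [ 0.4864 -0.2542  0.1373] w 0.0272 gf 12.0 F [0.7 1.6 0.5]
shift now [ 0.02 -0.    2.72] turn [-0.    0.   -0.02] | shift if turned first [ 0.02 -0.01  2.72]
```

```bash

python3 -m inch '[[0,0,0.5,0,0,0],[0,0,0.7,0,0,0],[0,0,0.6,0,0,0],[0,0,0.4,0,0,0],[0,0,0.25,0,0,0]]'
python3 -m inch '[[0,0,0,0,0,0],[0,0,0,0,0,0],[0,0,0,0,0,0],[0,0,0,0,0,0],[0,0,0,0,0,0]]'
python3 -c "
from h import *
st();go(.487,-.2542,.0285,-.02)"
```

```text
time: 22.73
ee_pos: [0.4864, -0.2514, 0.2017]
eef_rot: [1.0, -0.009, -0.001, -0.001]
ft_force: [0.1, -0.7, 0.1]
width: 0.0276
grip_force: 12.0
time: 23.15
ee_pos: [0.4871, -0.2534, 0.2047]
eef_rot: [1.0, -0.01, 0.001, 0.0]
ft_force: [0.8, 0.1, 0.3]
width: 0.0274
grip_force: 12.0
t23.1 grasp [ 0.4871 -0.2534  0.0407] w 0.0274 gf 12.0 F [0.8 0.1 0.3]
shift now [-0.    0.02  0.3 ] turn [ 0.01 -0.01 -0.  ] | shift if turned first [-0.    0.02  0.3 ]
```

```bash

python3 -m inch '[[0,0.02,0.15,0,0,0],[0,0,0.15,0,0,0],[0,0,0,0,0,0],[0,0,0,0,0,0],[0,0,0,0,0,0]]'
python3 -c "
from h import *
st();go(.487,-.2542,.0275,-.02)"
```

```text
time: 23.57
ee_pos: [0.4865, -0.254, 0.1912]
eef_rot: [1.0, -0.01, -0.0, -0.0]
ft_force: [0.4, 1.0, -0.1]
width: 0.0277
grip_force: 12.0
t23.6 grasp [ 0.4865 -0.254   0.0272] w 0.0277 gf 12.0 F [ 0.4  1.  -0.1]
shift now [ 0.01  0.01 -0.01] turn [-0.    0.01 -0.  ] | shift if turned first [ 0.01  0.01 -0.01]
```

```bash

python3 -m inch '[[0,0,0,0,0,0],[0,0,0,0,0,0],[0,0,0,0,0,0],[0,0,0,0,0,0],[0,0,0,0,0,0]]' -0.17
python3 -m inch '[[0,0,-0.3,0,0,0],[0,0,-0.6,0,0,0],[0,0,-0.8,0,0,0],[0,0,-0.9,0,0,0],[0,0,-0.9,0,0,0]]'
python3 -m inch '[[0,0,-0.9,0,0,0],[0,0,-0.9,0,0,0],[0,0,-0.9,0,0,0],[0,0,-0.3,0,0,0],[0,0,0,0,0,0]]'
python3 - <<'E'
from h import *
st();go(.65,-.307,.26,-.02)
c=eyes.camera('top'); s=eyes.camera('side')
a=cv2.resize(c["pixels"][140:230,295:405,::-1],(440,360),interpolation=cv2.INTER_CUBIC)
b=cv2.resize(s["pixels"][60:190,270:400,::-1],(360,360),interpolation=cv2.INTER_CUBIC)
cv2.imwrite("pics/p6.png",np.hstack([a,b]))
E
```

```text
time: 23.98
ee_pos: [0.4867, -0.2541, 0.1916]
eef_rot: [1.0, -0.01, 0.0, 0.0]
ft_force: [1.3, 0.3, -0.4]
width: 0.0359
grip_force: 0.0
time: 24.4
ee_pos: [0.4864, -0.2538, 0.3339]
eef_rot: [1.0, -0.01, 0.0, -0.0]
ft_force: [0.7, -1.6, -0.1]
width: 0.0364
grip_force: 0.0
time: 24.82
ee_pos: [0.487, -0.2538, 0.4564]
eef_rot: [1.0, -0.01, 0.003, 0.002]
ft_force: [0.6, 0.8, 0.0]
width: 0.0362
grip_force: 0.0
t24.8 grasp [ 0.487  -0.2538  0.2924] w 0.0362 gf 0.0 F [0.6 0.8 0. ]
shift now [4.09 1.25 0.84] turn [ 0.03 -0.05  0.  ] | shift if turned first [4.1  1.25 0.81]
```

View pics/p6.png

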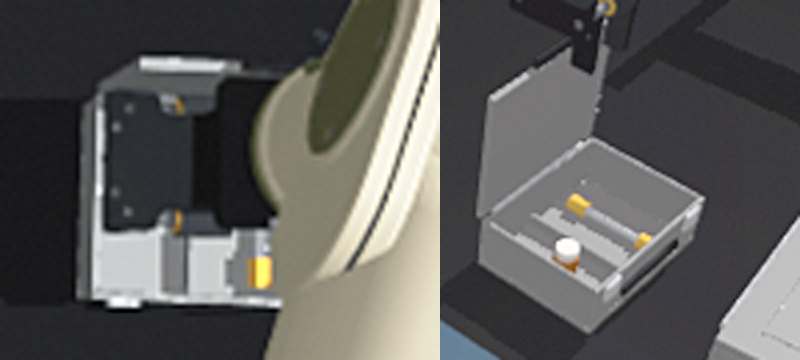

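The amber vial stands in the narrow compartment at (568,255), the tube is flat, and the lid is open. Now for the lid.

```bash

python3 -m inch '[[0.4,0.15,0,0,0,0],[0.8,0.25,0,0,0,0],[0.9,0.3,0,0,0,0],[0.9,0.3,0,0,0,0],[0.7,0.2,0,0,0,0]]' -1 20
python3 -m inch '[[0.4,0.05,0,0,0,0],[0,0,0,0,0,0],[0,0,0,0,0,0],[0,0,0,0,0,0],[0,0,0,0,0,0]]'
python3 - <<'E'
from h import *
st();go(.65,-.307,.20,-.02)
c=eyes.camera('top')
print([ray(c,300+u/7,150+v/7,.212).round(4) for u,v in ((208,30),(728,50))])
E
```

```text
time: 25.33
ee_pos: [0.6353, -0.306, 0.4487]
eef_rot: [1.0, -0.01, -0.002, -0.001]
ft_force: [1.2, -0.6, 0.7]
width: 0.0105
grip_force: 0.0
time: 25.75
ee_pos: [0.6488, -0.3074, 0.4516]
eef_rot: [1.0, -0.01, -0.0, 0.0]
ft_force: [-0.1, -0.0, 0.5]
width: 0.0005
grip_force: 0.0
t25.8 grasp [ 0.6488 -0.3074  0.2876] w 0.0005 gf 0.0 F [-0.1 -0.   0.5]
shift now [ 0.03 -0.01  2.19] turn [ 0.  0. -0.] | shift if turned first [ 0.03 -0.01  2.19]
[array([ 0.5713, -0.213 ,  0.212 ]), array([ 0.5664, -0.4035,  0.212 ])]
```

```bash

python3 -m inch '[[0,0,0.5,0,0,0],[0,0,0.7,0,0,0],[0,0,0.5,0,0,0],[0,0,0.24,0,0,0],[-0.3,0,0,0,0,0]]'
python3 -m inch '[[-0.4,0,0,0,0,0],[-0.4,0,0,0,0,0],[-0.4,0,0,0,0,0],[-0.2,0,0,0,0,0],[0,0,0,0,0,0]]'
python3 -c "
from h import *
st();go(.581,-.307,.2105,-.02);go(.5333,-.307,.2046,-.02)"
```

```text
time: 26.22
ee_pos: [0.6376, -0.3065, 0.3711]
eef_rot: [1.0, -0.01, -0.002, -0.001]
ft_force: [0.6, 0.3, 0.2]
width: 0.0006
grip_force: 0.0
time: 26.63
ee_pos: [0.5803, -0.3067, 0.3754]
eef_rot: [1.0, -0.011, 0.0, 0.001]
ft_force: [-0.2, -0.9, 0.3]
width: 0.0006
grip_force: 0.0
t26.6 grasp [ 0.5803 -0.3067  0.2114] w 0.0006 gf 0.0 F [-0.2 -0.9  0.3]
shift now [0.02 0.01 0.02] turn [ 0.01 -0.01 -0.02] | shift if turned first [0.02 0.01 0.02]
shift now [-1.17  0.03  0.17] turn [ 0.01 -0.01 -0.02] | shift if turned first [-1.17  0.03  0.17]
```

```bash

python3 -m inch '[[-0.3,0,0,0,0,0],[-0.3,0,0.04,0,0,0],[-0.3,0,0.06,0,0,0],[-0.27,0,0.07,0,0,0],[0,0,0,0,0,0]]'
python3 -m inch '[[-0.29,0,0.12,0,0,0],[-0.29,0,0.14,0,0,0],[-0.29,0,0.17,0,0,0],[0,0,0,0,0,0],[0,0,0,0,0,0]]'
python3 -c "
from h import *
st();go(.4701,-.307,.1605,-.02)"
```

```text
time: 27.05
ee_pos: [0.5342, -0.3052, 0.3675]
eef_rot: [1.0, -0.01, 0.0, 0.0]
ft_force: [-0.4, -0.2, -0.2]
width: 0.0003
grip_force: 0.0
time: 27.47
ee_pos: [0.5007, -0.3044, 0.3503]
eef_rot: [1.0, -0.01, 0.0, 0.0]
ft_force: [0.3, 1.3, -0.3]
width: 0.0002
grip_force: 0.0
t27.5 grasp [ 0.5007 -0.3044  0.1863] w 0.0002 gf 0.0 F [ 0.3  1.3 -0.3]
shift now [-0.76  0.08  0.64] turn [ 0. -0. -0.] | shift if turned first [-0.76  0.08  0.64]
```

```bash
python3 - <<'E'
from h import *
s=eyes.camera('side')
cv2.imwrite("pics/p7.png",cv2.resize(s["pixels"][40:190,250:410,::-1],(480,450),interpolation=cv2.INTER_CUBIC))
E
```

```text
(no output)
```

View pics/p7.png

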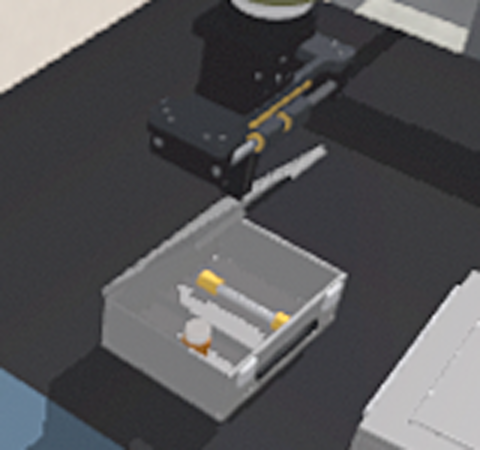

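The lid is following: it's at about 0.9 rad, with the fingers behind it at (240,180). I'll continue down the arc.

```bash

python3 -m inch '[[-0.26,0,0.2,0,0,0],[-0.25,0,0.22,0,0,0],[-0.25,0,0.24,0,0,0],[-0.2,0,0.28,0,0,0],[0,0,0,0,0,0]]'
python3 -m inch '[[-0.15,0,0.3,0,0,0],[-0.13,0,0.3,0,0,0],[-0.08,0,0.3,0,0,0],[0,0,0,0,0,0],[0,0,0,0,0,0]]'
python3 -c "
from h import *
st();go(.4435,-.307,.0875,-.02)"
```

```text
time: 27.93
ee_pos: [0.4612, -0.3036, 0.311]
eef_rot: [1.0, -0.01, -0.001, -0.0]
ft_force: [-0.6, -0.2, -0.1]
width: 0.0004
grip_force: 0.0
time: 28.35
ee_pos: [0.4482, -0.3032, 0.2768]
eef_rot: [1.0, -0.01, 0.0, -0.0]
ft_force: [-0.3, -0.4, 1.2]
width: 0.0005
grip_force: 0.0
t28.4 grasp [ 0.4482 -0.3032  0.1128] w 0.0005 gf 0.0 F [-0.3 -0.4  1.2]
shift now [-0.12  0.1   0.63] turn [-0. -0.  0.] | shift if turned first [-0.12  0.1   0.63]
```

```bash

python3 -m inch '[[-0.08,0,0.2,0,0,0],[-0.04,0,0.2,0,0,0],[0,0,0.15,0,0,0],[0,0,0.06,0,0,0],[0,0,0,0,0,0]]'
python3 -c "
from h import *
st()"
python3 -m inch '[[0,0,0.04,0,0,0],[0,0,0,0,0,0],[0,0,0,0,0,0],[0,0,0,0,0,0],[0,0,0,0,0,0]]'
```

```text
time: 28.77
ee_pos: [0.4426, -0.3033, 0.253]
eef_rot: [1.0, -0.01, -0.0, 0.0]
ft_force: [-5.7, 3.6, 15.7]
width: 0.0005
grip_force: 7.7
t28.8 grasp [ 0.4426 -0.3033  0.089 ] w 0.0005 gf 7.7 F [-5.7  3.6 15.7]
time: 29.18
ee_pos: [0.4426, -0.3032, 0.2528]
eef_rot: [1.0, -0.01, -0.0, 0.001]
ft_force: [-12.1, 7.6, 32.2]
width: 0.0005
grip_force: 15.7
```

```bash

python3 -m inch '[[0,0,-0.4,0,0,0],[0,0,-0.8,0,0,0],[0,0,-0.9,0,0,0],[0,0,-0.9,0,0,0],[-0.5,0.5,-0.6,0,0,0]]'
python3 -m inch '[[-0.3,0.9,0,0,0,0],[-0.3,0.9,0,0,0,0],[-0.3,0.9,0,0,0,0],[-0.3,0.9,0,0,0,0],[-0.2,0.3,0,0,0,0]]'
python3 -m inch '[[0,0,0,0,0,0],[0,0,0,0,0,0],[0,0,0,0,0,0],[0,0,0,0,0,0],[0,0,0,0,0,0]]'
python3 - <<'E'
from h import *
s=eyes.camera('side'); c=eyes.camera('top')
a=cv2.resize(s["pixels"][90:330,100:410,::-1],(520,403),interpolation=cv2.INTER_CUBIC)
b=cv2.resize(c["pixels"][150:220,130:190,::-1],(280,327),interpolation=cv2.INTER_CUBIC)
cv2.imwrite("pics/p8.png",np.hstack([a,cv2.copyMakeBorder(b,0,403-327,0,0,0)]))
st()
E
```

```text
time: 29.6
ee_pos: [0.4255, -0.319, 0.3977]
eef_rot: [1.0, -0.006, 0.002, 0.0]
ft_force: [0.7, -0.3, -0.1]
width: 0.0005
grip_force: 0.0
time: 30.02
ee_pos: [0.3597, -0.4825, 0.3934]
eef_rot: [1.0, -0.013, -0.001, 0.001]
ft_force: [-0.7, 0.2, -0.5]
width: 0.0004
grip_force: 0.0
time: 30.43
ee_pos: [0.364, -0.4764, 0.3945]
eef_rot: [1.0, -0.009, 0.0, -0.0]
ft_force: [-0.0, 0.1, 0.2]
width: 0.0005
grip_force: 0.0
t30.5 grasp [ 0.3635 -0.4769  0.2306] w 0.0003 gf 0.0 F [-0.1  0.1 -0.6]
```

View pics/p8.png

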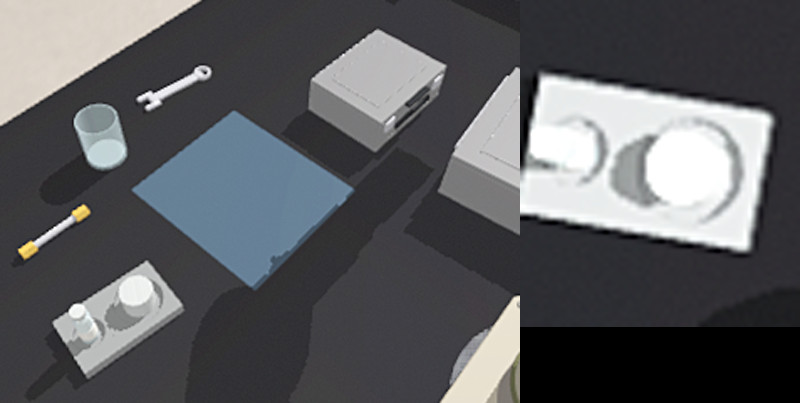

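The lid is shut, the tin is in the large recess and the tall vial in the small one. I'll check that the vial's apparent lean is only perspective.

```bash
python3 - <<'E'
from h import *
for n in("side","top"):
    c=eyes.camera(n)
    for z in(.01,.085):
        u=proj(c,[.510,.320,z]); print(n,z,u.round(1),"in p8:",((u-[100,90])*1.677).round() if n=="side" else ((u-[130,150])*4.67+[520,0]).round())
E
```

```text
side 0.01 [154.  290.1] in p8: [ 91. 335.]
side 0.085 [145.8 275.1] in p8: [ 77. 310.]
top 0.01 [142.  182.4] in p8: [576. 151.]
top 0.085 [134.7 180.2] in p8: [542. 141.]
```

The upright projection matches the picture: cap predicted (77,310), seen (76,312). Handing in.

```bash
python3 -c "
from bench import job
print(job.close_job())"
```

```text
the job is handed in; nothing more can be done
None
```

The job is handed in at about 31 s of the 138 s allowed: the tube and short vial are in the case with the lid shut, the tall vial and tin are in the rack, and the beaker and wrench were left alone; the hand-in gave no verdict, so this rests on the camera checks.

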